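# Hold a door knob down on its sprung rose for the grub screw

### The job

Fit the bored aluminium door knob over the upright spindle of the fitting stand and press it down against the sprung brass rose with a steady push of about 12 N, which sinks the rose to about half of its 24 mm travel, never driving it to its end stop. Be the clerk's third hand: finish while still holding the knob pressed down like that, upright, so that the clerk can tighten its grub screw. Leave the other things on the counter where they are.

Things in the scene. Friction and masses are not known exactly. Their poses are not given: they have to be found in the camera images.
- knob: the door knob to fit: polished aluminium, standing upright on the counter, about 0.12 kg, 45 mm high, with a 22 mm bore right through along its z axis. Foot flange 40 mm across (z 0 to 7 mm), neck 32 mm across (7 to 23 mm), round head 50 mm across (23 to 45 mm), which is the place to grip. Origin at the centre of its underside, z up.
- stand: the fitting stand, fixed on the counter: dark steel block 110 x 90 x 25 mm (its x by its y) with a steel spindle 18 mm in diameter rising from its middle to 84 mm above the counter; the topmost 6 mm of the spindle taper to 10 mm. Origin on the counter under the spindle axis, z up.
- spindle_top (a point): centre of the top end of the spindle, 84 mm above the counter.
- rose: the sprung rose: flat brass disc 60 mm across and 6 mm thick around the spindle, on a coil spring. Origin at the centre of its top face, 56 mm above the counter when free. It slides straight down along the spindle against the spring, resisting with 1 N per mm (12 N at 12 mm), up to its end stop at 24 mm; it springs back when released.
- blank_knob: a solid aluminium knob without a hole, 36 mm across, 30 mm high; origin at the centre of its underside. A bystander.
- disc_lock: silver round disc lock lying flat, 70 mm across, 26 mm high, brass key plug on top; origin at the centre of its underside. A bystander.
- padlock_a: larger brass padlock lying flat, body 34 x 40 x 16 mm, shackle towards its +x; origin under the centre of the body. A bystander.
- padlock_b: smaller brass padlock lying flat, body 27 x 30 x 14 mm, shackle towards its +x; origin under the centre of the body. A bystander.
- pin_vise: bright steel pin vise lying along its x, 85 mm long, 12 mm thick; origin under its middle. A bystander.
- key_cap: red plastic key cap lying flat, 31 x 24 x 7 mm; origin under its middle. A bystander.
- driver: screwdriver lying along its x, 150 mm long, black handle to its -x. A bystander, for the clerk.
There are look-alikes about, which are no part of the job. Leave any brown or red look-alike of the knob alone.

How it is judged (in metres and radians):
On the way:
1. the knob has been slid over the top of the spindle (horizontal distance between knob and spindle_top below 0.005 m and z of knob in the frame of spindle_top below -0.008 m), for 0.05 s.
At the end, for the whole second after the job is handed in: The knob is on the spindle (centred within 5 mm, its underside more than 30 mm below the spindle's top), upright within 0.12 rad and still, it presses on the rose with 8 to 16 N, and the fingers are still pushing on it with more than 4 N (contact force between knob and rose between 8 and 16 N and horizontal distance between knob and spindle_top below 0.005 m and z of knob in the frame of spindle_top below -0.03 m and angle between knob's own z axis and vertical below 0.12 rad and contact force between the fingers and knob above 4 N and linear speed of knob below 0.01 m/s); the arm keeps its last pose, push and grip.
It fails at once if the rose is driven to its end stop (pressed more than 23 mm) (z of rose in the frame of stand below 0.033 m).
It fails at once if another thing on the counter is moved by more than 20 mm (distance of any of blank_knob, disc_lock, padlock_a, padlock_b, pin_vise, key_cap, driver from where it was at the start of the episode above 0.02 m).
It also fails if it takes over 42 s, if anything falls off the work surface, if the arm or the gripper's body presses on something with over 40 N, if the wrist force passes 120 N, or if a joint passes its speed limit or range.

### The arm

A 7-joint arm with a two-finger parallel gripper is mounted at the origin on the work surface. World frame = base frame: x ahead of the robot, y to its left, z up, the work surface at z = 0. Lengths are in m, angles in degrees, forces in N, time in s.
With the tool pointing down it reaches from about 0.425 to 1.025 m from the base axis. Payload 3.6 kg.
Tool frame: the origin (TCP) lies on the centre line of the jaws, within the pads' length; the fingertips stand 11 mm ahead of it and the grasp point (between the pads) lies 8 mm behind it; z points along the fingers, y is the line along which they close (so a half turn about z gives the same grasp; the last joint's range is limited). The gripper opens to 85 mm and grips with 20 to 120 N. Pads are 22 mm wide; open, the fingers measure 114 mm over their backs; the gripper's body (76 mm by 85 mm) begins 54 mm behind the grasp point. The pads swing forward as they close: fully open they stand 13 mm farther back than shut.
Start: joints at [-74.055, 33.873, 2.773, 92.16, -1.908, 54.013, -1.931], TCP at [0.263, 0.675, 0.208] pointing down, gripper open.
Joint ranges: [-153.93, 153.93], [-27.13, 128.08], [-72.61, 78.16], [10.71, 143.7], [-87.88, 267.88], [4.46, 118.87], [-176.78, 176.78]. Speed limits (degrees/s): [147.25, 147.25, 180, 180, 180, 180, 180].

### API

Orientations are given as a 3x3 rotation matrix whose columns are the frame's x, y, z axes.
In Python, from bench import state, eyes, ticket gives the robot as it stands.
- The arm moves only by the shell command python3 -m inch 'ROWS'. ROWS is a JSON object of lists of equal length, an entry for each row: "delta_rot": the turn, a rotation vector about the tool's x, y, z in rad, a list of three; "offset": the shift along the tool's x, y, z in cm, a list of three; "gripper": the opening, from -1 (shut) to 1 (fully open). A call has 1 to 5 rows; each row is the pose to reach, as a shift and turn from the pose commanded when the call began, along the tool's axes at that moment; what a row does not reach only later rows make up. A row lasts 1/12 s, in which the tool goes at most 41.7 mm and 7.16 degrees, less where a joint would pass 70% of its speed; a pose out of reach is approached as far as the arm can. A call with a gripper value outside its range is refused whole. The fingers move at their own pace and stop on an object; the grip force is fixed at half the most. Time passes only in rows, so rows that repeat a pose let the fingers close. It gives the time, the measured TCP pose, the force, the opening and the grip force at its end, in the units of the state.
- state(): the state, without advancing time (a new reading comes with each control period).
- eyes.get_image(name): name is "side" or "top" or "wrist"; returns a dict with "image" (400x640x3 uint8, blue, green, red), "mtx" (3x3 intrinsics, pixels), "D" ([k1, k2, p1, p2, k3] as OpenCV has them; the pictures are not rectified), "extrinsics" (4x4, takes a point from camera to world coordinates). Camera axes: x right, y up, looking along -z (the intrinsics and any distortion apply to the point x, -y, -z); pixel columns grow to the right and rows downward; lengths in m; the calibration is good to about 2 mm. A picture is of the moment at which its call begins. There is no depth.
- ticket.sign_off(): hands the job in; it is judged then, once.
Trained networks look in the newest picture that a camera, given by its name, has taken for a name from the list of things; names that differ only in an ending like _2 or _b are one class to them, and where a whole thing is asked for, a point or a joint stands for the part that bears it (a point fixed in the world has none). Each returns a list of dicts, best first, with "confidence" (0 to 1); they miss things now and then, are a little off and sometimes report something else, mostly with a low value. They report only what shows in the picture. A call takes as long as a camera call. They do not tell look-alikes from the thing itself.
- eyes.recognise(camera, label): "location" ([row, column] in pixels, amid what is visible of it).
- eyes.outline_of(camera, label): "pixels" (400x640 bool, what is visible of it) and "location" ([row, column] in pixels, amid what is visible of it).
The state is a dict: "clock": time; "qpos": joint angles; "dq": joint speeds; "joint_torque": joint torques, N m; "tool_pos": TCP position; "ee_rot": TCP orientation; "ft_force": force on the tool from outside, world axes, zero at the start; "wrist_torque": the same for the moment, N m; "opening": finger opening in m; "grasp_force": force on a finger pad.
Only numpy, scipy, OpenCV 4.12 (cv2) and the standard library are available. Lean on these libraries where they do the work, as an engineer would, in place of code of your own. Each camera call takes 0.05 s, during which the arm holds its last target. There are 200 camera calls.

## Working session

There is one attempt and no reset: what is moved stays moved. The work goes in short steps, Python scripts to look and compute and a shell command to move; the robot and the scene stay as the last step left them, time stands still between calls to the robot, and variables do not carry over. Pictures are saved under pics/ and viewed, at most 10 in all, crops included, and the job is handed in when it is done.

```bash
mkdir -p pics
cat > h.py <<'E'
import cv2, numpy as np
from bench import state, eyes, ticket
def ray(im,rc):
    p=cv2.undistortPoints(np.array([[[rc[1],rc[0]]]],float),np.array(im["mtx"],float),np.array(im["D"],float))[0,0]
    T=np.array(im["extrinsics"]); d=T[:3,:3]@np.array([p[0],-p[1],-1]); return T[:3,3],d
def atz(im,rc,z):
    o,d=ray(im,rc); return o+d*(z-o[2])/d[2]
def proj(im,P):
    T=np.linalg.inv(np.array(im["extrinsics"])); c=T[:3,:3]@np.array(P,float)+T[:3,3]
    return cv2.projectPoints(np.array([[c[0],-c[1],-c[2]]]),np.zeros(3),np.zeros(3),np.array(im["mtx"],float),np.array(im["D"],float))[0].ravel()[::-1]
E
python3 - <<'E'
from h import *
s=state(); print(s["clock"],s["tool_pos"],s["ee_rot"],s["opening"])
for c in("top","side"):
    im=eyes.get_image(c); cv2.imwrite(f"pics/{c}0.png",im["image"]); print(c,np.array(im["extrinsics"])[:3,3].round(3))
    for n in("knob","stand","rose","spindle_top","blank_knob"):
        try:
            for r in eyes.recognise(c,n)[:4]: print(n,np.round(r["location"]),round(r["confidence"],2),atz(im,r["location"],0.03).round(3))
        except Exception as e: print(n,e)
E
```

```text
0.0 [0.26305875 0.67462566 0.2064148 ] [[-9.31715531e-01  3.63188212e-01 -7.00947776e-04]
 [ 3.63188861e-01  9.31712982e-01 -2.18395854e-03]
 [-1.40105855e-04 -2.28940452e-03 -9.99997369e-01]] 0.08533144823281837
top [ 0.41  -0.045  1.156]
knob [258. 255.] 0.8 [0.387 0.142 0.03 ]
knob [202. 292.] 0.6 [0.535 0.049 0.03 ]
knob [210. 235.] 0.59 [0.51  0.199 0.03 ]
knob [224. 267.] 0.53 [0.473 0.114 0.03 ]
stand [179. 370.] 0.93 [ 0.599 -0.157  0.03 ]
rose [176. 368.] 0.79 [ 0.608 -0.15   0.03 ]
spindle_top [181. 373.] 0.91 [ 0.594 -0.164  0.03 ]
blank_knob [216. 202.] 0.67 [0.494 0.287 0.03 ]
side [ 0.022 -0.585  0.891]
knob [206. 236.] 0.73 [0.379 0.134 0.03 ]
knob [199. 304.] 0.64 [0.536 0.03  0.03 ]
knob [199. 265.] 0.59 [0.456 0.103 0.03 ]
knob [175. 258.] 0.54 [0.498 0.193 0.03 ]
stand [228. 368.] 0.65 [ 0.59  -0.162  0.03 ]
rose [288. 304.] 0.68 [ 0.347 -0.185  0.03 ]
rose [328. 398.] 0.68 [ 0.431 -0.402  0.03 ]
rose [226. 367.] 0.61 [ 0.594 -0.156  0.03 ]
spindle_top [230. 366.] 0.59 [ 0.583 -0.163  0.03 ]
blank_knob [166. 236.] 0.46 [0.472 0.27  0.03 ]
```

View pics/top0.png

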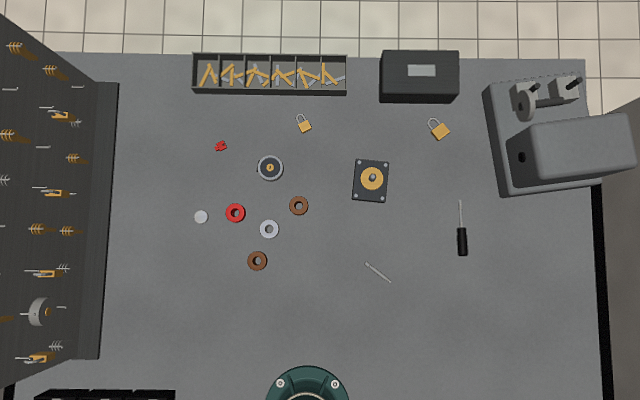

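View pics/side0.png

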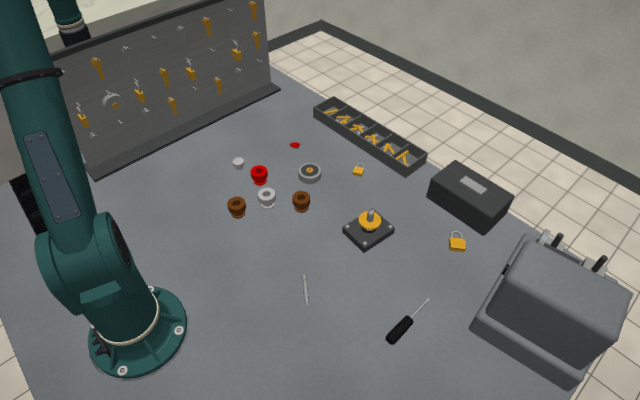

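The top view shows the silver bored knob at (229,269), with brown and red look-alikes around it and the stand at (180,371). The side view agrees: knob (198,266), stand (228,368). The start TCP seems to be near the pegboard, so I'll check that and refine the knob and spindle positions.

Run:
```python
from h import *
from scipy.optimize import least_squares
s=state(); ims={c:eyes.get_image(c) for c in("top","side","wrist")}
cv2.imwrite("pics/wrist0.png",ims["wrist"]["image"])
print({c:(proj(ims[c],s["tool_pos"]).round(),) for c in ims})
print("wristcam",np.array(ims["wrist"]["extrinsics"]).round(3))
def best(c,n,exp):
    rs=eyes.outline_of(c,n); rs=[r for r in rs if np.hypot(*(np.array(r["location"])-exp))<14]
    return rs[0]["pixels"] if rs else None
# knob: centroid of outline projected through symmetric silhouettes; compare at mid height
for c,e in(("top",(229,269)),("side",(198,266))):
    m=best(c,"knob",e)
    if m is not None:
        r,k=np.nonzero(m); print(c,"knob bbox",r.min(),r.max(),k.min(),k.max(),(r.mean(),k.mean()),[atz(ims[c],((r.min()+r.max())/2,(k.min()+k.max())/2),z).round(4) for z in(.022,.034)])
    for n,e2,z in(("rose",(178,371) if c=="top" else (221,370),.053),("stand",(180,371) if c=="top" else(228,368),.02),("spindle_top",(180,372) if c=="top" else(215,370),.03)):
        m=best(c,n,e2)
        if m is not None:
            r,k=np.nonzero(m); print(c,n,r.min(),r.max(),k.min(),k.max(),atz(ims[c],((r.min()+r.max())/2,(k.min()+k.max())/2),z).round(4))
a=cv2.resize(ims["top"]["image"][140:250,220:400],None,fx=4,fy=4,interpolation=cv2.INTER_CUBIC)
cv2.imwrite("pics/topc.png",a)
b=cv2.resize(ims["side"]["image"][160:260,230:400],None,fx=4,fy=4,interpolation=cv2.INTER_CUBIC)
cv2.imwrite("pics/sidec.png",b)
```

```text
{'top': (array([314., -11.]),), 'side': (array([89., 96.]),), 'wrist': (array([230., 313.]),)}
wristcam [[ 0.363 -0.898 -0.25   0.202]
 [ 0.932  0.35   0.096  0.701]
 [ 0.001 -0.268  0.963  0.376]
 [ 0.     0.     0.     1.   ]]
top knob bbox 221 237 260 277 (np.float64(229.15121951219513), np.float64(268.4878048780488)) [array([0.462 , 0.1112, 0.022 ]), array([0.4614, 0.1095, 0.034 ])]
top rose 167 189 360 382 [ 0.5978 -0.1558  0.053 ]
top stand 159 202 352 388 [ 0.5966 -0.1565  0.02  ]
top spindle_top 159 202 352 388 [ 0.595  -0.1555  0.03  ]
side knob bbox 186 209 258 275 (np.float64(197.27810650887574), np.float64(266.59763313609466)) [array([0.4654, 0.1104, 0.022 ]), array([0.4592, 0.1008, 0.034 ])]
side rose 212 229 358 380 [ 0.5956 -0.1593  0.053 ]
side stand 209 251 343 394 [ 0.5931 -0.164   0.02  ]
```

View pics/topc.png

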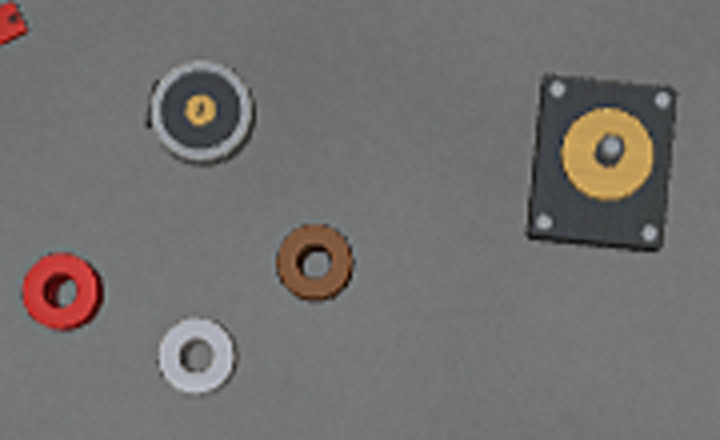

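View pics/sidec.png

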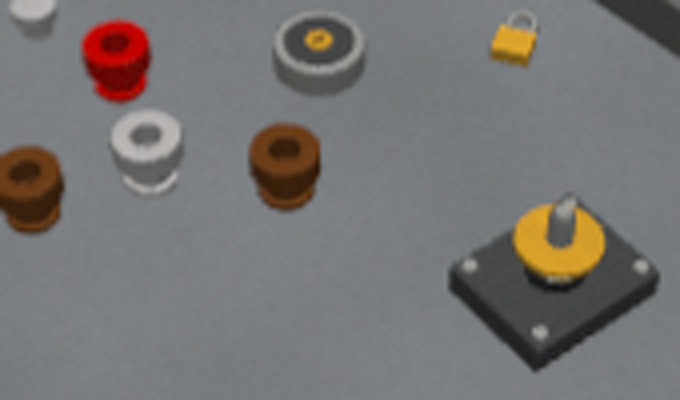

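View pics/wrist0.png

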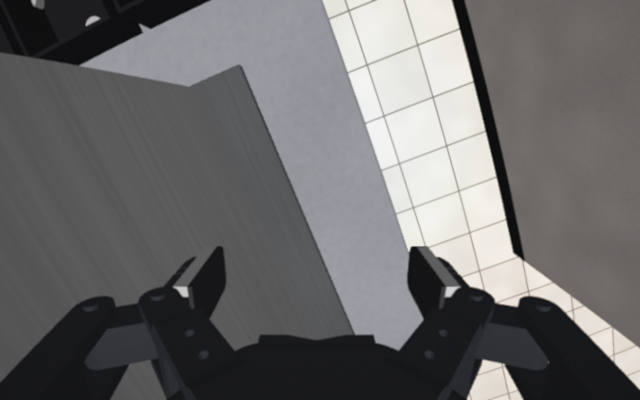

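The wrist view shows the gripper standing behind the key board (board back on the left), so it must go up over the board first. Next I measure the board's height and position.

Run:
```python
from h import *
ims={c:eyes.get_image(c) for c in("top","side","wrist")}
S=ims["side"];W=ims["wrist"];T=ims["top"]
for rc in((178,95),(90,280)): print("side foot",atz(S,rc,0).round(3))
for rc in((83,118),(357,98),(83,95),(359,75)): print("top foot",atz(T,rc,0).round(3))
Y=np.mean([atz(T,rc,0)[1] for rc in((83,95),(359,75))])
def aty(im,rc,y):
    o,d=ray(im,rc); return (o+d*(y-o[1])/d[1]).round(3)
for y in(Y,Y+.03,Y+.06): print(y,"side pts top",[aty(S,rc,y) for rc in((48,40),(8,150),(2,165),(75,272))])
print("top-cam pts",[aty(T,rc,Y) for rc in((0,20),(200,0),(385,5))])
for rc in((65,240),(87,190),(335,355)): print("wrist",[atz(W,rc,z).round(3) for z in(0,.03,.1,.2,.3)])
a=np.hstack([cv2.resize(S["image"][0:200,0:300],None,fx=2.6,fy=2.6)])
cv2.imwrite("pics/board.png",a)
```

```text
side foot [0.132 0.557 0.   ]
side foot [0.862 0.541 0.   ]
top foot [0.862 0.545 0.   ]
top foot [0.125 0.544 0.   ]
top foot [0.861 0.608 0.   ]
top foot [0.119 0.602 0.   ]
0.6050894329939992 side pts top [array([0.16 , 0.605, 0.409]), array([0.472, 0.605, 0.413]), array([0.52 , 0.605, 0.415]), array([0.876, 0.605, 0.031])]
0.6350894329939992 side pts top [array([0.163, 0.635, 0.396]), array([0.483, 0.635, 0.401]), array([0.533, 0.635, 0.403]), array([0.898, 0.635, 0.009])]
0.6650894329939991 side pts top [array([0.167, 0.665, 0.384]), array([0.495, 0.665, 0.388]), array([0.545, 0.665, 0.391]), array([ 0.919,  0.665, -0.012])]
top-cam pts [array([0.919, 0.605, 0.299]), array([0.498, 0.605, 0.303]), array([0.127, 0.605, 0.236])]
wrist [array([0.121, 0.639, 0.   ]), array([0.128, 0.644, 0.03 ]), array([0.143, 0.656, 0.1  ]), array([0.165, 0.672, 0.2  ]), array([0.186, 0.689, 0.3  ])]
wrist [array([0.121, 0.575, 0.   ]), array([0.128, 0.585, 0.03 ]), array([0.143, 0.608, 0.1  ]), array([0.164, 0.642, 0.2  ]), array([0.186, 0.676, 0.3  ])]
wrist [array([0.514, 0.641, 0.   ]), array([0.489, 0.645, 0.03 ]), array([0.431, 0.657, 0.1  ]), array([0.348, 0.673, 0.2  ]), array([0.265, 0.689, 0.3  ])]
```

View pics/board.png

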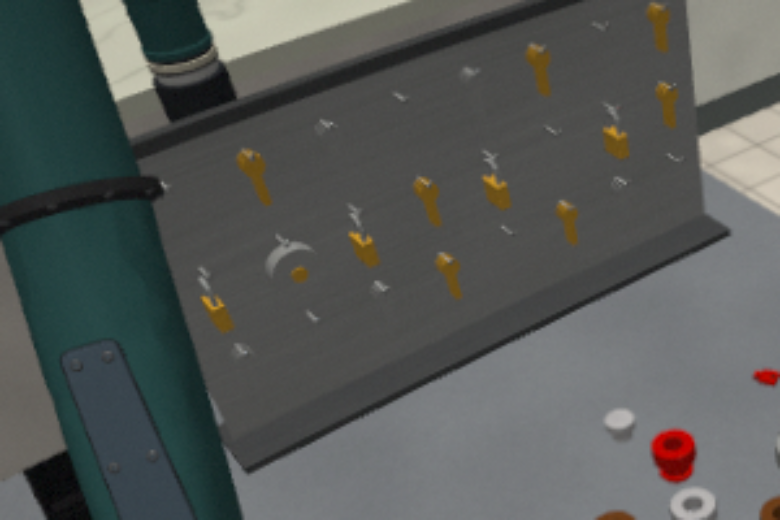

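```bash
Z='[0,0,0]'; python3 -m inch '{"delta_rot":[[0,0,0],[0,0,0],[0,0,0],[0,0,0],[0,0,0]],"offset":[[0,0,-4],[0,0,-8],[0,0,-12],[0,0,-16],[0,0,-20]],"gripper":[1,1,1,1,1]}'
python3 -m inch '{"delta_rot":[[0,0,0],[0,0,0],[0,0,0],[0,0,0],[0,0,0]],"offset":[[0,0,-3],[0,0,-6],[0,0,-8],[0,0,-8],[0,0,-8]],"gripper":[1,1,1,1,1]}'
```

```text
clock: 1.72
tool_pos: [0.2633, 0.6751, 0.4097]
ee_rot: [[-0.932, 0.363, 0.0], [0.363, 0.932, 0.0], [-0.0, 0.0, -1.0]]
ft_force: [0.7, 1.0, -0.6]
opening: 0.0853
grasp_force: 0.0
clock: 2.13
tool_pos: [0.2636, 0.6758, 0.4891]
ee_rot: [[-0.932, 0.363, 0.001], [0.363, 0.932, 0.003], [0.0, 0.003, -1.0]]
ft_force: [-0.2, -0.2, -0.8]
opening: 0.0853
grasp_force: 0.0
```

```bash
python3 -m inch '{"delta_rot":[[0,0,0],[0,0,0],[0,0,0],[0,0,0],[0,0,0]],"offset":[[-2.6,-3,0],[-5.2,-6,0],[-7.8,-9,0],[-10.4,-12,0],[-13,-15,0]],"gripper":[1,1,1,1,1]}' | head -2
python3 -m inch '{"delta_rot":[[0,0,0],[0,0,0],[0,0,0],[0,0,0],[0,0,0]],"offset":[[-2.6,-3,0],[-5.2,-6,0],[-7.8,-9,0],[-10.4,-12,0],[-13,-15,0]],"gripper":[1,1,1,1,1]}'
```

```text
clock: 2.55
tool_pos: [0.3299, 0.4858, 0.4851]
clock: 2.97
tool_pos: [0.396, 0.2989, 0.4855]
ee_rot: [[-0.932, 0.363, -0.003], [0.363, 0.932, -0.002], [0.002, -0.003, -1.0]]
ft_force: [1.6, -0.6, 0.2]
opening: 0.0858
grasp_force: 0.0
```

```bash
python3 -m inch '{"delta_rot":[[0,0,0.11],[0,0,0.22],[0,0,0.33],[0,0,0.44],[0,0,0.55]],"offset":[[-2.6,-3,1],[-5.2,-6,2],[-7.8,-9,3],[-10.4,-12,4],[-13,-15,5]],"gripper":[1,1,1,1,1]}' | head -2
python3 -m inch '{"delta_rot":[[0,0,0.1],[0,0,0.2],[0,0,0.3],[0,0,0.3],[0,0,0.3]],"offset":[[0,0,4],[0,0,8],[0,0,12],[0,0,16],[0,0,20]],"gripper":[1,1,1,1,1]}'
python3 - <<'E'
from h import *
s=state(); im=eyes.get_image("wrist"); cv2.imwrite("pics/w1.png",im["image"])
for r in eyes.outline_of("wrist","knob")[:4]:
    a,b=np.nonzero(r["pixels"]); print(round(r["confidence"],2),(a.min(),a.max(),b.min(),b.max()),atz(im,r["location"],.03).round(4))
print(s["tool_pos"])
E
```

```text
clock: 3.38
tool_pos: [0.4622, 0.1122, 0.4354]
clock: 3.8
tool_pos: [0.4613, 0.1138, 0.2347]
ee_rot: [[-0.341, 0.94, -0.002], [0.94, 0.341, -0.001], [-0.0, -0.002, -1.0]]
ft_force: [0.6, 1.0, -1.0]
opening: 0.0855
grasp_force: 0.0
0.97 (np.int64(107), np.int64(150), np.int64(231), np.int64(277)) [0.3768 0.1296 0.03  ]
0.8 (np.int64(222), np.int64(265), np.int64(322), np.int64(360)) [0.5304 0.0342 0.03  ]
0.62 (np.int64(153), np.int64(196), np.int64(294), np.int64(335)) [0.4674 0.1012 0.03  ]
0.62 (np.int64(91), np.int64(137), np.int64(352), np.int64(397)) [0.5035 0.2023 0.03  ]
[0.4613337  0.11378149 0.23472159]
```

View pics/w1.png

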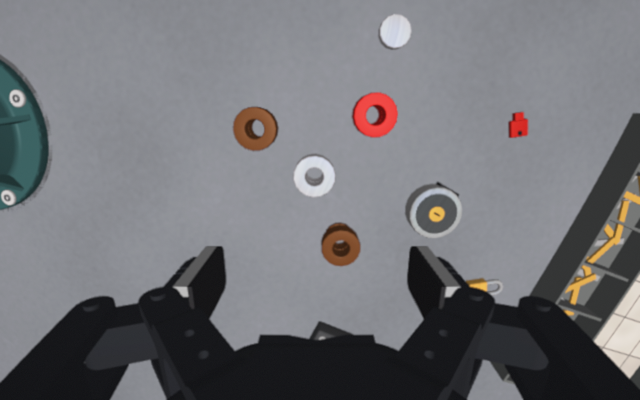

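The wrist view shows the silver knob at (176,314), between brown (128,255), brown (245,341) and red (115,375). I'll fit a knob silhouette model in each camera to settle its position, and do the same for the rose and stand.

```bash
cat >> h.py <<'E'
from scipy.optimize import least_squares
def pts(prof):
    t=np.linspace(0,2*np.pi,48,endpoint=False)
    return np.vstack([np.c_[r*np.cos(t),r*np.sin(t),0*t+z] for r,z in prof])
KN=pts([(.02,0),(.02,.007),(.016,.007),(.016,.023),(.025,.023),(.025,.045)])
RO=pts([(.03,.05),(.03,.056)])
def projn(im,P):
    T=np.linalg.inv(np.array(im["extrinsics"])); c=P@T[:3,:3].T+T[:3,3]
    return cv2.projectPoints(c*[1,-1,-1],np.zeros(3),np.zeros(3),np.array(im["mtx"],float),np.array(im["D"],float))[0][:,0,::-1]
def fit(im,mask,M,g,dz=0):
    a,b=np.nonzero(mask); box=np.array([a.min(),a.max()+1,b.min(),b.max()+1])-.5
    def f(p):
        q=projn(im,M+[p[0],p[1],dz]); return np.r_[q.min(0)[0],q.max(0)[0],q.min(0)[1],q.max(0)[1]]-box
    s=least_squares(f,g); return s.x.round(4),s.fun.round(1)
def near(c,im,n,P,tol=18):
    e=proj(im,P); rs=[r for r in eyes.outline_of(c,n) if np.hypot(*(np.array(r["location"])-e))<tol]
    return rs[0]["pixels"] if rs else None
E
python3 - <<'E'
from h import *
print(state()["tool_pos"])
for c in("top","side","wrist"):
    im=eyes.get_image(c)
    for g in((.4635,.108),(.38,.135),(.53,.04)):
        m=near(c,im,"knob",[*g,.025])
        if m is not None: print(c,"knob",*fit(im,m,KN,g))
    m=near(c,im,"rose",[.597,-.157,.05])
    if m is not None: print(c,"rose",*fit(im,m,RO,(.597,-.157)))
    if c=="wrist": print(np.array(im["extrinsics"]).round(3).tolist())
E
```

```text
[0.45635368 0.11263552 0.23117272]
top knob [0.4625 0.1092] [-0.8  0.8 -1.1  1.1]
top knob [0.3745 0.1375] [-2.9  2.8  0.7 -0.7]
top knob [0.5244 0.0336] [ 0.1 -0.1 -0.3  0.3]
side knob [0.4622 0.1066] [ 0.3 -0.3  0.2 -0.2]
side knob [0.3812 0.1371] [-0.4  0.4 -0.1  0.1]
side knob [0.5248 0.0311] [-0.3  0.3 -0.1  0.1]
side rose [ 0.5969 -0.1598] [-0.6  0.6  0.4 -0.4]
wrist knob [0.4621 0.109 ] [-0.2  0.3 -0.9  0.9]
wrist knob [0.3795 0.1373] [-0.1  0.1  0.2 -0.2]
wrist knob [0.5258 0.0336] [-0.2  0.2 -0.7  0.6]
[[0.94, -0.329, -0.094, 0.443], [0.342, 0.906, 0.25, 0.179], [0.002, -0.267, 0.964, 0.407], [0.0, 0.0, 0.0, 1.0]]
```

```bash
python3 -m inch '{"delta_rot":[[0,0,0],[0,0,0],[0,0,0],[0,0,0],[0,0,0]],"offset":[[-0.3,0.2,4],[-0.6,0.4,8],[-0.6,0.4,11],[-0.6,0.4,13],[-0.6,0.4,13]],"gripper":[1,1,1,1,1]}'
python3 - <<'E'
from h import *
for i in range(3):
    im=eyes.get_image("wrist")
s=state(); print(s["tool_pos"]); R=s["ee_rot"]
m=near("wrist",im,"knob",[.462,.108,.025])
if m is not None:
    p,e=fit(im,m,KN,(.462,.108)); print(p,e)
else: p=np.array([.462,.108])
print("tool-frame cm",(np.array(R).T@(np.r_[p,.025]-s["tool_pos"])*100).round(2),np.array(R).round(3).tolist())
E
```

```text
clock: 5.07
tool_pos: [0.4662, 0.1095, 0.1041]
ee_rot: [[-0.342, 0.94, -0.008], [0.94, 0.342, -0.003], [0.0, -0.008, -1.0]]
ft_force: [-0.2, 0.1, -0.0]
opening: 0.0851
grasp_force: 0.0
[0.46985629 0.11028751 0.10830491]
[0.4628 0.1086] [-0.2  0.3 -0.6  0.6]
tool-frame cm [ 0.08 -0.73  8.33] [[-0.342, 0.94, 0.001], [0.94, 0.342, 0.0], [-0.0, 0.001, -1.0]]
```

```bash
python3 -m inch '{"delta_rot":[[0,0,0],[0,0,0],[0,0,0],[0,0,0],[0,0,0]],"offset":[[0,-0.3,1],[0.1,-0.7,2],[0.1,-0.7,3],[0.1,-0.7,3],[0.1,-0.7,3]],"gripper":[1,1,1,1,1]}' | head -2
python3 - <<'E'
from h import *
for i in range(4):
    im=eyes.get_image("wrist"); s=state(); print(s["clock"],s["tool_pos"].round(4) if hasattr(s["tool_pos"],"round") else s["tool_pos"], np.array(im["extrinsics"])[:3,3].round(4))
E
```

```text
clock: 5.68
tool_pos: [0.4628, 0.109, 0.0781]
5.7333 [0.463  0.109  0.0783] [0.4418 0.1737 0.2463]
5.7833 [0.4631 0.109  0.0783] [0.4419 0.1737 0.2464]
5.8333 [0.463  0.109  0.0783] [0.442  0.1737 0.2465]
5.8833 [0.4629 0.109  0.0782] [0.4419 0.1737 0.2464]
```

```bash
python3 -m inch '{"delta_rot":[[0,0,0],[0,0,0],[0,0,0],[0,0,0],[0,0,0]],"offset":[[0,0,1.5],[0,0,3],[0,0,4.5],[0,0,5.2],[0,0,5.2]],"gripper":[1,1,1,1,1]}'
python3 -m inch '{"delta_rot":[[0,0,0],[0,0,0],[0,0,0],[0,0,0],[0,0,0]],"offset":[[0,0,0],[0,0,0],[0,0,0],[0,0,0],[0,0,0]],"gripper":[0,-0.5,-1,-1,-1]}'
python3 -m inch '{"delta_rot":[[0,0,0],[0,0,0],[0,0,0]],"offset":[[0,0,0],[0,0,0],[0,0,0]],"gripper":[-1,-1,-1]}'
```

```text
clock: 6.3
tool_pos: [0.4616, 0.1086, 0.0247]
ee_rot: [[-0.342, 0.94, -0.002], [0.94, 0.342, -0.0], [0.0, -0.002, -1.0]]
ft_force: [0.5, 0.0, 0.6]
opening: 0.0852
grasp_force: 0.0
clock: 6.72
tool_pos: [0.4625, 0.109, 0.0261]
ee_rot: [[-0.342, 0.94, 0.001], [0.94, 0.342, 0.0], [-0.0, 0.001, -1.0]]
ft_force: [0.2, -0.1, -0.1]
opening: 0.0257
grasp_force: 0.0
clock: 6.97
tool_pos: [0.4622, 0.1088, 0.0257]
ee_rot: [[-0.342, 0.94, 0.0], [0.94, 0.342, 0.0], [-0.0, 0.0, -1.0]]
ft_force: [-0.3, 1.4, 0.6]
opening: -0.0001
grasp_force: 0.0
```

The fingers closed on nothing, so I'm looking again.

Run:
```python
from h import *
a=eyes.get_image("wrist")["image"]; b=eyes.get_image("side")["image"][130:260,190:400]
b=cv2.resize(b,(485,300),interpolation=cv2.INTER_CUBIC)
out=np.zeros((600,640,3),np.uint8); out[:300,:480]=cv2.resize(a,(480,300)); out[300:,:485]=b
cv2.imwrite("pics/miss.png",out)
```

```text
(no output)
```

View pics/miss.png

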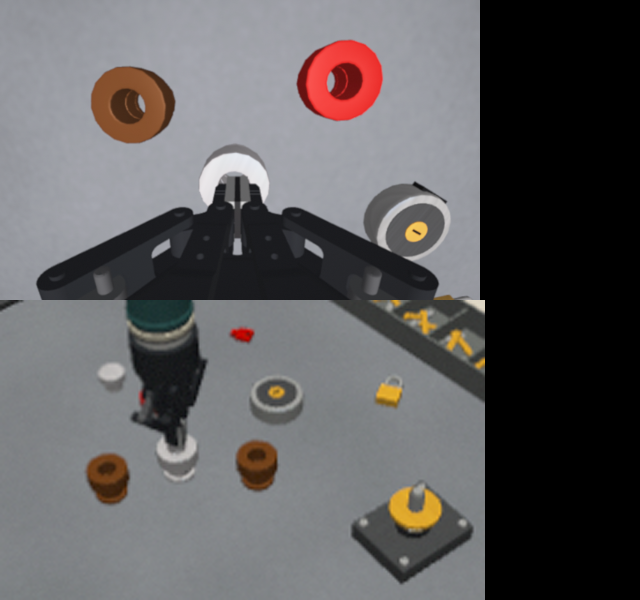

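The side view shows the knob unmoved at about (197,267), with the closed fingertips at about (191,268), apparently over its top. I'll compare with projections.

Run:
```python
from h import *
s=state(); t=np.array(s["tool_pos"]); R=np.array(s["ee_rot"]); print(s["clock"],t,s["opening"],s["ft_force"])
for c in("side","wrist"):
    im=eyes.get_image(c)
    for d in(-.06,-.03,-.008,0,.011): print(c,d,proj(im,t+R[:,2]*d).round(1))
    for z in(0,.023,.045): print(c,"knob z",z,proj(im,[.4625,.1085,z]).round(1))
    m=near(c,im,"knob",[.4625,.1085,.025],30)
    if m is not None: print(fit(im,m,KN,(.4625,.1085)))
    if c=="wrist": cv2.imwrite("pics/m2.png",cv2.resize(im["image"][170:400,210:430],None,fx=2.6,fy=2.6,interpolation=cv2.INTER_CUBIC))
```

```text
7.0667 [0.46216053 0.10884479 0.02562963] 0.00015693619367294125 [-0.58993662 -0.30704915 -0.10852842]
side -0.06 [182.4 263.9]
side -0.03 [190.1 264.9]
side -0.008 [195.5 265.6]
side 0 [197.5 265.8]
side 0.011 [200.1 266.2]
side knob z 0 [203.6 266.8]
side knob z 0.023 [198.1 266.1]
side knob z 0.045 [192.7 265.4]
(array([0.4621, 0.1042]), array([-1.3,  1.2, -0.3,  0.3]))
wrist -0.06 [289.6 309.9]
wrist -0.03 [256.  311.1]
wrist -0.008 [238.3 311.7]
wrist 0 [232.9 311.9]
wrist 0.011 [226.2 312.1]
wrist knob z 0 [219.  312.7]
wrist knob z 0.023 [232.  312.3]
wrist knob z 0.045 [247.6 311.8]
(array([0.4609, 0.1133]), array([-8.3,  7.8, -0.6,  0.6]))
```

View pics/m2.png

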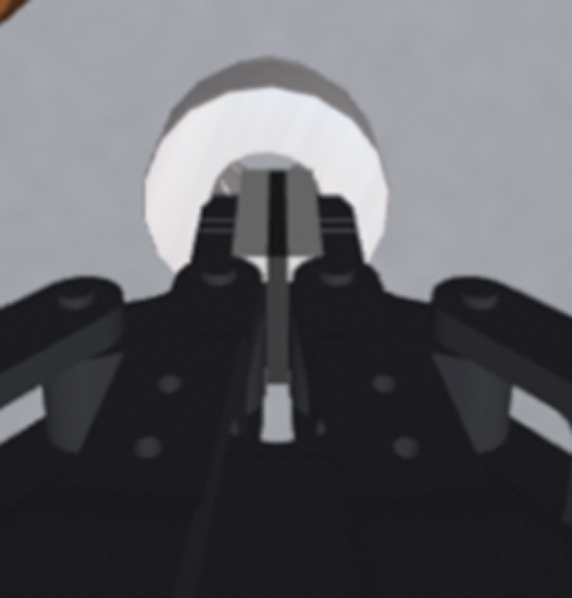

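The geometry says the closed tips really sit at about z = 0.05, above the knob. They end some 30–39 mm further back than the stated tool geometry. I'll lift, open, then descend in small steps watching the force.

```bash
python3 -m inch '{"delta_rot":[[0,0,0],[0,0,0],[0,0,0],[0,0,0],[0,0,0]],"offset":[[0,0,-2],[0,0,-4],[0,0,-4],[0,0,-4],[0,0,-4]],"gripper":[-1,-1,1,1,1]}'
python3 -m inch '{"delta_rot":[[0,0,0],[0,0,0],[0,0,0],[0,0,0],[0,0,0]],"offset":[[0,0,0],[0,0,1],[0,0,2],[0,0,3],[0,0,4]],"gripper":[1,1,1,1,1]}'
python3 -m inch '{"delta_rot":[[0,0,0],[0,0,0],[0,0,0],[0,0,0],[0,0,0]],"offset":[[0,0,0.3],[0,0,0.6],[0,0,1],[0,0,1],[0,0,1]],"gripper":[1,1,1,1,1]}'
```

```text
clock: 7.68
tool_pos: [0.4619, 0.1089, 0.0654]
ee_rot: [[-0.342, 0.94, -0.0], [0.94, 0.342, 0.0], [0.0, -0.0, -1.0]]
ft_force: [-0.3, 0.4, -1.6]
opening: 0.0357
grasp_force: 0.0
clock: 8.1
tool_pos: [0.4616, 0.1086, 0.0239]
ee_rot: [[-0.342, 0.94, -0.001], [0.94, 0.342, -0.0], [0.0, -0.002, -1.0]]
ft_force: [0.4, -0.1, 0.3]
opening: 0.0858
grasp_force: 0.0
clock: 8.52
tool_pos: [0.4622, 0.1088, 0.0156]
ee_rot: [[-0.342, 0.94, 0.0], [0.94, 0.342, -0.0], [-0.0, 0.0, -1.0]]
ft_force: [-0.2, 0.1, -0.4]
opening: 0.0853
grasp_force: 0.0
```

```bash
python3 -m inch '{"delta_rot":[[0,0,0],[0,0,0],[0,0,0],[0,0,0]],"offset":[[0,0,0.4],[0,0,0.8],[0,0,1],[0,0,1]],"gripper":[1,1,1,1]}' | grep -E "pos|force"
python3 -m inch '{"delta_rot":[[0,0,0],[0,0,0],[0,0,0],[0,0,0]],"offset":[[0,0,0.3],[0,0,0.6],[0,0,0.8],[0,0,0.8]],"gripper":[1,1,1,1]}' | grep -E "pos|force"
python3 - <<'E'
from h import *
a=eyes.get_image("wrist")["image"]; im=eyes.get_image("side"); b=im["image"][120:240,190:330]
b=cv2.resize(b,(640,550)[:1]+(548,),interpolation=cv2.INTER_CUBIC)
out=np.zeros((600,800,3),np.uint8); out[:548,:400]=cv2.resize(im["image"][140:220,235:293],(400,548),interpolation=cv2.INTER_CUBIC); out[:375,400:]=cv2.resize(a[150:400,190:457],(400,375)); cv2.imwrite("pics/open.png",out)
E
```

```text
tool_pos: [0.4619, 0.1088, 0.0053]
ft_force: [0.8, -0.2, 0.7]
grasp_force: 0.0
tool_pos: [0.462, 0.1088, -0.0028]
ft_force: [-0.3, -0.2, 0.7]
grasp_force: 0.0
```

View pics/open.png

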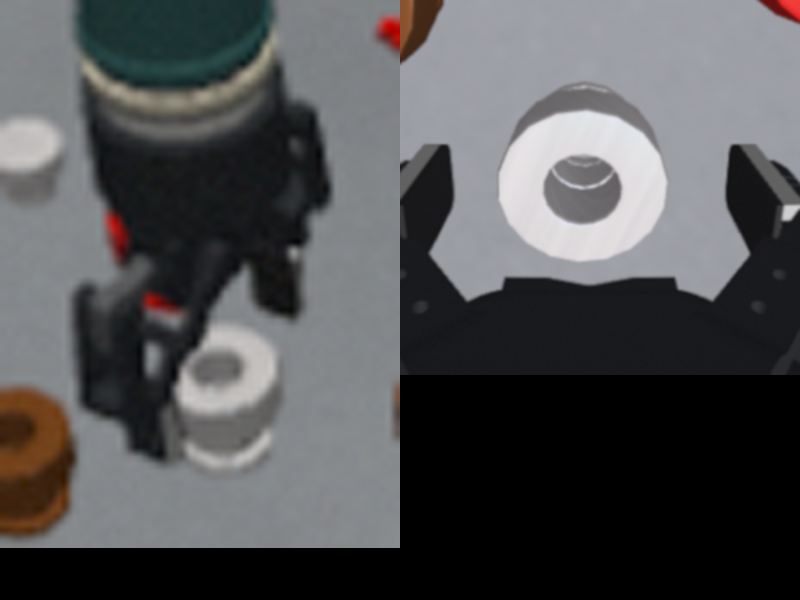

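The fingers straddle the knob (side crop: left tip at (150,460), knob at (230,400)), centred in the wrist view, with no contact force yet. Closing here.

```bash
python3 - <<'E'
from h import *
im=eyes.get_image("side")
for z in(0,.01,.02,.03,.04): print(z,[proj(im,[.462-.0395+dx*-.342,.109-.0144+dx*.94,z]).round(1) for dx in(-.011,.011)])
E
python3 -m inch '{"delta_rot":[[0,0,0],[0,0,0],[0,0,0],[0,0,0],[0,0,0]],"offset":[[0,0,0],[0,0,0],[0,0,0],[0,0,0],[0,0,0]],"gripper":[0.3,0,-0.5,-1,-1]}'
python3 -m inch '{"delta_rot":[[0,0,0],[0,0,0]],"offset":[[0,0,0],[0,0,0]],"gripper":[-1,-1]}'
```

```text
0 [array([214.8, 261.9]), array([212.1, 255.3])]
0.01 [array([212.5, 261.6]), array([209.7, 254.9])]
0.02 [array([210.1, 261.2]), array([207.3, 254.5])]
0.03 [array([207.7, 260.9]), array([204.9, 254.1])]
0.04 [array([205.2, 260.5]), array([202.5, 253.7])]
clock: 9.75
tool_pos: [0.4618, 0.1087, -0.0018]
ee_rot: [[-0.341, 0.94, -0.0], [0.94, 0.341, 0.0], [0.0, -0.0, -1.0]]
ft_force: [-0.9, -0.1, 6.8]
opening: 0.0479
grasp_force: 61.1
clock: 9.92
tool_pos: [0.4618, 0.1088, -0.0018]
ee_rot: [[-0.341, 0.94, -0.0], [0.94, 0.341, 0.0], [0.0, -0.0, -1.0]]
ft_force: [-0.9, -0.7, 6.1]
opening: 0.0479
grasp_force: 61.1
```

Gripped (48 mm, 61 N). Lifting, then passing just beyond the stand so the wrist camera can see the rose.

```bash
python3 -m inch '{"delta_rot":[[0,0,0],[0,0,0],[0,0,0],[0,0,0],[0,0,0]],"offset":[[0,0,-2],[0,0,-5],[0,0,-8],[0,0,-11],[0,0,-13]],"gripper":[-1,-1,-1,-1,-1]}' | grep -E "pos|open|force"
python3 -m inch '{"delta_rot":[[0,0,0],[0,0,0],[0,0,0],[0,0,0],[0,0,0]],"offset":[[-3,0.4,0],[-7,0.9,0],[-11,1.4,0],[-15,1.9,0],[-19,2.4,0]],"gripper":[-1,-1,-1,-1,-1]}' | grep -E "pos|open|force"
python3 -m inch '{"delta_rot":[[0,0,0],[0,0,0],[0,0,0],[0,0,0],[0,0,0]],"offset":[[-4,0.5,0],[-8,1,0],[-12,1.2,0],[-16,1.2,0],[-19,1.2,0]],"gripper":[-1,-1,-1,-1,-1]}' | grep -E "pos|open|force"
python3 - <<'E'
from h import *
for i in range(4): im=eyes.get_image("wrist")
ims={"wrist":im,"top":eyes.get_image("top"),"side":eyes.get_image("side")}
s=state(); print(s["clock"],s["tool_pos"],s["opening"],np.array(s["ee_rot"]).round(3).tolist())
for c in ims:
    m=near(c,ims[c],"rose",[.597,-.157,.053],40)
    if m is not None: print(c,*fit(ims[c],m,RO,(.597,-.157)))
    m=near(c,ims[c],"knob",np.array(s["tool_pos"])+[0,0,.025],50)
    if m is not None: print(c,"knob",*fit(ims[c],m,KN,s["tool_pos"][:2],s["tool_pos"][2]+.002))
cv2.imwrite("pics/w2.png",im["image"])
E
```

```text
tool_pos: [0.4625, 0.1088, 0.1298]
ft_force: [0.2, 0.4, -1.6]
opening: 0.0476
grasp_force: 62.9
tool_pos: [0.5497, -0.0628, 0.1275]
ft_force: [1.9, 0.4, -1.3]
opening: 0.0474
grasp_force: 62.9
tool_pos: [0.6262, -0.2402, 0.1274]
ft_force: [0.9, 0.9, -1.3]
opening: 0.0473
grasp_force: 62.9
11.4667 [ 0.62509103 -0.23367746  0.12678256] 0.04782307912879499 [[-0.344, 0.939, -0.002], [0.939, 0.344, 0.002], [0.003, -0.001, -1.0]]
wrist knob [ 0.6277 -0.2403] [ 0.7 -0.4 -1.7  1.7]
top [ 0.5991 -0.1557] [-0.6  0.6 -0.2  0.2]
side [ 0.596  -0.1589] [-0.6  0.6 -0.1  0.1]
side knob [ 0.6275 -0.2406] [-1.4  1.3 -0.9  0.9]
```

```bash
python3 -m inch '{"delta_rot":[[0,0,0],[0,0,0],[0,0,0],[0,0,0]],"offset":[[0,0,0],[0,0,0],[0,0,0],[0,0,0]],"gripper":[-1,-1,-1,-1]}' | grep -E "pos"
python3 - <<'E'
from h import *
im=eyes.get_image("wrist"); s=state(); t=s["tool_pos"]; print(s["clock"],t)
print("rose expected",proj(im,[.5975,-.157,.053]),"knob exp",proj(im,[t[0],t[1],t[2]+.03]))
for n in("rose","spindle_top","knob"):
    for r in eyes.outline_of("wrist",n)[:3]:
        a,b=np.nonzero(r["pixels"]); print(n,round(r["confidence"],2),a.min(),a.max(),b.min(),b.max(),len(a))
        if n=="rose": print(fit(im,r["pixels"],RO,(.597,-.157)))
        if n=="knob": print(fit(im,r["pixels"],KN,t[:2],t[2]+.002))
h=cv2.cvtColor(im["image"],cv2.COLOR_BGR2HSV); m=cv2.inRange(h,(12,90,70),(32,255,255))
n,l,st,ce=cv2.connectedComponentsWithStats(m)
for i in range(1,n):
    if st[i,4]>150: print("brass",st[i],fit(im,l==i,RO,(.597,-.157)))
c=eyes.get_image("top"); print("top knob",[ (fit(c,r["pixels"],KN,t[:2],t[2]+.002)) for r in eyes.outline_of("top","knob")[:5]])
E
```

```text
tool_pos: [0.6259, -0.236, 0.1277]
12.15 [ 0.6259251  -0.23604196  0.12765039]
rose expected [ 90.52664249 313.22899276] knob exp [256.06656653 310.94817266]
rose 0.89 45 131 273 354 4842
(array([ 0.5974, -0.1561]), array([ 1.1, -1.3,  0.5, -0.5]))
spindle_top 0.96 12 165 235 395 14443
knob 0.85 202 322 261 370 10206
(array([ 0.6282, -0.2357]), array([ 0.5, -0.2, -1.9,  1.9]))
knob 0.36 47 130 274 353 4671
(array([ 0.6019, -0.1657]), array([-23.5,  30.7, -26.6,  26.6]))
knob 0.15 296 333 358 375 480
(array([ 0.6628, -0.2591]), array([-38.6,  45.1, -43.1,  44.2]))
brass [ 273   46   82   85 4924] (array([ 0.5974, -0.1562]), array([ 0.2, -0.3,  0.5, -0.5]))
brass [624  89  16  19 153] (array([ 0.8425, -0.0694]), array([-27.1,  30.5, -24.8,  29.4]))
brass [357 296  22  40 539] (array([ 0.7118, -0.3266]), array([ -7.9,  10.8, -21.9,  21.8]))
top knob [(array([0.3843, 0.1165]), array([-1.6,  1.6, -1.7,  1.7])), (array([0.511 , 0.0255]), array([-2.2,  2.2, -2. ,  2.1])), (array([0.4946, 0.1693]), array([-2.1,  2.1, -1.7,  1.8]))]
```

```bash
python3 -m inch '{"delta_rot":[[0,0,0],[0,0,0],[0,0,0],[0,0,0],[0,0,0]],"offset":[[3,0,0],[6,0,0],[8.5,-0.1,0],[8.5,-0.1,0],[8.5,-0.1,0]],"gripper":[-1,-1,-1,-1,-1]}' | grep -E "pos"
python3 -m inch '{"delta_rot":[[0,0,0],[0,0,0],[0,0,0],[0,0,0],[0,0,0]],"offset":[[0,0,0],[0,0,1],[0,0,2],[0,0,3],[0,0,3]],"gripper":[-1,-1,-1,-1,-1]}'
python3 - <<'E'
from h import *
for i in range(4): im=eyes.get_image("wrist")
s=state(); t=s["tool_pos"]; print(s["clock"],t,s["ft_force"])
for r in eyes.outline_of("wrist","knob")[:1]: print(fit(im,r["pixels"],KN,t[:2],t[2]+.002))
b=[]
im=eyes.get_image("side")
m=near("side",im,"knob",[*t[:2],t[2]+.03],25)
if m is not None: print("side",fit(im,m,KN,t[:2],t[2]+.002))
m=near("side",im,"rose",[.597,-.157,.053],25)
if m is not None: print("side rose",fit(im,m,RO,t[:2]))
E
```

```text
tool_pos: [0.5957, -0.1542, 0.1275]
clock: 13.23
tool_pos: [0.5939, -0.1566, 0.0946]
ee_rot: [[-0.341, 0.94, -0.005], [0.94, 0.341, 0.001], [0.002, -0.004, -1.0]]
ft_force: [-0.5, 0.9, -2.1]
opening: 0.0482
grasp_force: 62.9
13.4333 [ 0.59606227 -0.15679013  0.09747301] [ 0.43656376 -0.15241749 -1.00890586]
side (array([ 0.598 , -0.1619]), array([-1.3,  1.2, -0.6,  0.6]))
side rose (array([ 0.5951, -0.158 ]), array([-0.6,  0.5, -0.6,  0.6]))
```

```bash
python3 -m inch '{"delta_rot":[[0,0,0],[0,0,0],[0,0,0],[0,0,0],[0,0,0]],"offset":[[0,0,0.4],[0,0,0.8],[0,0,1.2],[0,0,1.6],[0,0,1.6]],"gripper":[-1,-1,-1,-1,-1]}' | grep -E "pos|ft"
python3 -m inch '{"delta_rot":[[0,0,0],[0,0,0],[0,0,0],[0,0,0],[0,0,0]],"offset":[[0,0,0.2],[0,0,0.4],[0,0,0.4],[0,0,0.4],[0,0,0.4]],"gripper":[-1,-1,-1,-1,-1]}' | grep -E "pos|ft"
```

```text
tool_pos: [0.5951, -0.1561, 0.0805]
ft_force: [-0.1, 0.5, -2.4]
tool_pos: [0.596, -0.1565, 0.0777]
ft_force: [0.8, -0.6, -1.0]
```

```bash
python3 -m inch '{"delta_rot":[[0,0,0],[0,0,0],[0,0,0],[0,0,0],[0,0,0]],"offset":[[0,0,0.2],[0,0,0.4],[0,0,0.4],[0,0,0.4],[0,0,0.4]],"gripper":[-1,-1,-1,-1,-1]}' | grep -E "pos|ft"
python3 -m inch '{"delta_rot":[[0,0,0],[0,0,0],[0,0,0],[0,0,0],[0,0,0]],"offset":[[0,0,0.2],[0,0,0.4],[0,0,0.4],[0,0,0.4],[0,0,0.4]],"gripper":[-1,-1,-1,-1,-1]}' | grep -E "pos|ft"
```

```text
tool_pos: [0.5959, -0.1564, 0.0736]
ft_force: [0.4, -0.0, -1.3]
tool_pos: [0.5959, -0.1564, 0.0696]
ft_force: [0.1, 0.8, -1.4]
```

```bash
python3 -m inch '{"delta_rot":[[0,0,0],[0,0,0],[0,0,0],[0,0,0],[0,0,0]],"offset":[[0,0,0.4],[0,0,0.8],[0,0,1.2],[0,0,1.4],[0,0,1.4]],"gripper":[-1,-1,-1,-1,-1]}' | grep -E "pos|ft"
python3 -m inch '{"delta_rot":[[0,0,0],[0,0,0],[0,0,0],[0,0,0],[0,0,0]],"offset":[[0,0,0.2],[0,0,0.4],[0,0,0.6],[0,0,0.6],[0,0,0.6]],"gripper":[-1,-1,-1,-1,-1]}'
```

```text
tool_pos: [0.5953, -0.1562, 0.0548]
ft_force: [0.6, -1.1, -1.8]
clock: 16.13
tool_pos: [0.596, -0.1565, 0.0499]
ee_rot: [[-0.342, 0.94, 0.0], [0.94, 0.342, 0.0], [0.0, 0.0, -1.0]]
ft_force: [-1.5, 1.2, 4.0]
opening: 0.0478
grasp_force: 63.3
```

```bash
python3 -m inch '{"delta_rot":[[0,0,0],[0,0,0],[0,0,0],[0,0,0],[0,0,0]],"offset":[[0,0,0.2],[0,0,0.4],[0,0,0.65],[0,0,0.65],[0,0,0.65]],"gripper":[-1,-1,-1,-1,-1]}' | grep -E "pos|ft"
python3 -m inch '{"delta_rot":[[0,0,0],[0,0,0],[0,0,0],[0,0,0],[0,0,0]],"offset":[[0,0,0],[0,0,0],[0,0,0],[0,0,0],[0,0,0]],"gripper":[-1,-1,-1,-1,-1]}'
python3 - <<'E'
from h import *
f=[]
for i in range(8):
    im=eyes.get_image("side"); f.append(state()["ft_force"])
s=state(); print(np.mean(f,0).round(2),np.std(f,0).round(2),s["tool_pos"])
m=near("side",im,"knob",[.597,-.156,.065],25)
if m is not None:
    for z in(.038,.044,.05): print(z,fit(im,m,KN,(.597,-.156),z))
E
```

```text
tool_pos: [0.596, -0.1565, 0.0438]
ft_force: [-2.5, 1.0, 8.9]
clock: 16.97
tool_pos: [0.596, -0.1565, 0.044]
ee_rot: [[-0.342, 0.94, 0.0], [0.94, 0.342, 0.0], [0.0, 0.0, -1.0]]
ft_force: [-2.5, 1.0, 7.8]
opening: 0.0477
grasp_force: 63.9
[-2.3   0.77  8.46] [0.39 0.35 0.42] [ 0.59603633 -0.15654265  0.04399613]
0.038 (array([ 0.6038, -0.1578]), array([-1.8,  1.6, -1.1,  1.1]))
0.044 (array([ 0.5996, -0.1609]), array([-1.8,  1.7, -1.2,  1.2]))
0.05 (array([ 0.5954, -0.164 ]), array([-1.9,  1.8, -1.3,  1.2]))
```

```bash
python3 -m inch '{"delta_rot":[[0,0,0],[0,0,0],[0,0,0],[0,0,0],[0,0,0]],"offset":[[0,-0.1,0.1],[0,-0.1,0.2],[0,-0.1,0.2],[0,-0.1,0.2],[0,-0.1,0.2]],"gripper":[-1,-1,-1,-1,-1]}' | grep -E "pos|ft"
python3 - <<'E'
from h import *
f=[]
for i in range(8):
    im=eyes.get_image("side"); f.append(state()["ft_force"])
s=state(); print(np.mean(f,0).round(2),np.std(f,0).round(2),s["tool_pos"])
E
```

```text
tool_pos: [0.5961, -0.1566, 0.0424]
ft_force: [-1.4, 1.3, 10.1]
[-1.95  1.73 10.29] [0.25 0.42 0.34] [ 0.59606064 -0.15655911  0.04244597]
```

The force (about 11.7 N net of the knob's weight) agrees with the roughly 12 mm of travel. Handing in.

```bash
python3 -c "
from bench import ticket,state
print(ticket.sign_off()); s=state(); print(s['clock'],s['ft_force'],s['tool_pos'])"
```

```text
the job is handed in; nothing more can be done
None
the job is handed in; nothing more can be done
```

The knob is over the spindle and held upright, pressing the rose with about 11.7 N at roughly 12 mm of its travel. I handed the job in at about 18 s and got no verdict back; the first grasp closed above the knob on nothing and I redid it.

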